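# Weigh out a pair of rock cores on the spring scale

### The arm

A 7-joint arm with a two-finger parallel gripper is mounted at the origin on the work surface. World frame = base frame: x ahead of the robot, y to its left, z up, the work surface at z = 0. Lengths are in m, angles in rad, forces in N, time in s.
With the tool pointing down it reaches from about 0.425 to 0.875 m from the base axis. Payload 8.4 kg.
Tool frame: the origin (TCP) lies between the finger pads; the fingertips stand 8 mm ahead of it and the grasp point (between the pads) lies 11 mm behind it; z points along the fingers, y is the line along which they close (so a half turn about z gives the same grasp; the last joint's range is limited). The gripper opens to 85 mm and grips with 20 to 120 N. Pads are 22 mm wide; open, the fingers measure 114 mm over their backs; the gripper's body (76 mm by 85 mm) begins 54 mm behind the grasp point. The pads swing forward as they close: fully open they stand 13 mm farther back than shut.
Start: joints at [-1.377, 0.333, 0.04, 1.465, -0.013, 1.343, -0.059], TCP at [0.188, 0.622, 0.239] pointing down, gripper open.
Joint ranges: [-2.58, 2.58], [-0.38, 2.09], [-1.3, 1.39], [0.25, 2.4], [-1.5, 4.64], [0.08, 2.09], [-2.65, 2.65]. Speed limits (rad/s): [2.22, 2.22, 2.79, 2.79, 3.14, 3.14, 3.14].

### API

Orientations are given as a unit quaternion [x, y, z, w].
In Python, from rig import env gives the robot as it stands.
- The arm moves only by the tool carry_out, never from a script. Its argument "moves" is a list of rows, each a list of 5 numbers: the shift along the tool's x, y, z in cm, then the turn about the tool's z in rad, then the closure, from 0 (fully open) to 1 (shut). In form: [[dx, dy, dz, roll, claw], ...]. A call has 1 to 10 rows; each row is the pose to reach, as a shift and turn from the pose commanded when the call began, along the tool's axes at that moment; what a row does not reach only later rows make up. A row lasts 1/10 s, in which the tool goes at most 50 mm and 8.59 degrees, less where a joint would pass 70% of its speed; a pose out of reach is approached as far as the arm can. A call with a gripper value outside its range is refused whole. The fingers move at their own pace and stop on an object; the grip force is fixed at half the most. Time passes only in rows, so rows that repeat a pose let the fingers close. It gives the time, the measured TCP pose, the force, the opening and the grip force at its end, in the units of the state.
- env.observe(): the state, without advancing time (a new reading comes with each control period).
- env.grab_frame(name): name is "side" or "top"; returns the picture (420x560x3 uint8, red, green, blue); there is no depth.
- env.get_calibration(name): a dict with "intrinsics" (3x3 intrinsics, pixels), "k1" (the pictures are not rectified: a ray, as slopes to the right and down, at radius r is drawn at 1 + k1 r^2 times it, then the intrinsics apply), "T" (4x4, takes a point from camera to world coordinates). Camera axes: x right, y up, looking along -z (the intrinsics and any distortion apply to the point x, -y, -z); pixel columns grow to the right and rows downward; lengths in m; the calibration is good to about 2 mm. A picture is of the moment at which its call begins. get_calibration takes no time and is no camera call.
- env.sign_off(): hands the job in; it is judged then, once.
Trained networks look in the newest picture that a camera, given by its name, has taken for a name from the list of things; names that differ only in an ending like _2 or _b are one class to them, and where a whole thing is asked for, a point or a joint stands for the part that bears it (a point fixed in the world has none). Each returns a list of dicts, best first, with "conf" (0 to 1); they miss things now and then, are a little off and sometimes report something else, mostly with a low value. They report only what shows in the picture. A call takes as long as a camera call. They do not tell look-alikes from the thing itself.
- env.find_in(label, camera): "location" ([x, y, z] in m, in the coordinates of the camera as it stood for that picture, good to about 4 mm: the middle of the surface that is visible of it).
The state is a dict: "time_s": time; "joints": joint angles; "joint_vel": joint speeds; "joint_efforts": joint torques, N m; "ee_pos": TCP position; "tcp_rot": TCP orientation; "wrist_force": force on the tool from outside, world axes, zero at the start; "wrist_torque": the same for the moment, N m; "finger_gap": finger opening in m; "finger_force": force on a finger pad.
Only numpy, scipy, OpenCV 4.12 (cv2) and the standard library are available. Lean on these libraries where they do the work, as an engineer would, in place of code of your own. Each camera call takes 0.05 s, during which the arm holds its last target. There are 200 camera calls.

### The job

Two of the three rock cores in the rack make up the test batch: choose the two whose weight together brings the spring scale's black pointer to rest inside the opening of its steel gate, and lay one in each notch of the scale's pan; the third core must end up lying in the rack. Set the cores down gently rather than dropping them, let none get onto the bench, do not shift the gate, and leave the other things on the bench alone.

Things in the scene. Friction and masses are not known exactly. Their poses are not given: they have to be found in the camera images.
- core_short: Sandstone core: plain solid cylinder, 40 mm diameter, 80 mm long, 251 g; the shortest of three that differ only in length. Origin at the middle of its axis, x along the axis (any roll). Starts in any one of the rack's three notches, its middle within 4 mm of the notch's, 52 mm of it bare between the rails. It alone sinks the scale's pan by 14 mm.
- core_medium: Sandstone core: plain solid cylinder, 40 mm diameter, 120 mm long, 377 g; the middle one of three that differ only in length. Origin at the middle of its axis, x along the axis (any roll). Starts in any one of the rack's three notches, its middle within 4 mm of the notch's, 52 mm of it bare between the rails. It alone sinks the scale's pan by 21 mm.
- core_long: Sandstone core: plain solid cylinder, 40 mm diameter, 160 mm long, 503 g; the longest of three that differ only in length. Origin at the middle of its axis, x along the axis (any roll). Starts in any one of the rack's three notches, its middle within 4 mm of the notch's, 52 mm of it bare between the rails. It alone sinks the scale's pan by 28 mm.
- rack: Fixed cradle: aluminium base 100 x 264 x 8 mm, on it two grey rails 8 mm thick at x = +-30 mm, running along y, with shallow V notches (32 mm wide, 9 mm deep, sides at 30 degrees) at y = -96, 0, 96 mm. Origin: centre of underside, z up. A core lies along x, its axis 51 mm above the origin, 14 mm above the rail tops, 43 mm above the base; a sideways push rolls it out.
- scale: Fixed base of the spring scale: grey housing 170 x 170 x 50 mm, a sprung pan on a stem above it and, on its +x side, two thin steel uprights 136 mm tall at x = 107, y = +-16.5 mm that carry the gate. Origin: centre of underside, z up. Scale and rack stand on opposite sides (left or right) of the robot's centre line.
- pan (a joint): How far the pan has sunk, m: 0 empty, growing downwards, stop at 0.066. Pan: aluminium plate 150 x 190 x 6 mm, underside 120 mm above the bench when empty; moves straight down on a 176 N/m spring (0.175 mm per mm of core length carried; loads add), damped, settles in about 1 s. On it stand two rails like the rack's (x = +-30 mm), with two notches.
- pan_slot_left (a point): Where the middle of a core's axis lies when it is seated in the pan's notch on the scale's +y side (y = 48 mm). It moves with the pan; axes as the scale's: a seated core lies along x. 169 mm above the bench when the pan is empty; 43 mm above the pan's plate.
- pan_slot_right (a point): The same for the notch on the scale's -y side (y = -48 mm).
- pointer_tip (a point): The tip of the pointer: a black blade 12 mm wide and 3 mm thick that sticks out of the pan at its +x edge, mid-thickness; it moves with the pan.
- gate (a joint): The set height of the gate, in m: how far the pan must sink to bring the pointer to the middle of the gate's opening (0.0336 to 0.0504). It stays where it has been set.
- gate_mid (a point): The middle of the gate's opening. The gate is a small dark steel frame on the scale's two uprights, 45 mm wide, with two level jaws 12 mm apart, one above and one below this point.
- former: Bystander: an upright blue tube, 90 mm diameter, 100 mm tall. Origin at the centre of its underside.
- t_handle: Bystander: a black T-shaped clamp handle standing on its stem, 90 mm wide, 67 mm tall. Origin at the centre of its underside.
- caliper: Bystander: a steel caliper with a black slide, lying flat, 200 mm long along its own y. Origin at the centre of the beam, on the bench.
Mind the look-alikes: they are no part of the job. Leave any blue look-alike of the core_short alone.

How it is judged:
On the way:
1. a first core lies in a notch of the pan, let go (((z of core_short in the frame of pan_slot_left between -0.005 and 0.005 m and x of core_short in the frame of pan_slot_left between -0.025 and 0.025 m and y of core_short in the frame of pan_slot_left between -0.105 and 0.009 m and angle between the x axis of core_short and the x axis of scale, either way round below 0.15 rad and linear speed of core_short below 0.02 m/s and contact force between the fingers and core_short below 0.3 N) or (z of core_medium in the frame of pan_slot_left between -0.005 and 0.005 m and x of core_medium in the frame of pan_slot_left between -0.025 and 0.025 m and y of core_medium in the frame of pan_slot_left between -0.105 and 0.009 m and angle between the x axis of core_medium and the x axis of scale, either way round below 0.15 rad and linear speed of core_medium below 0.02 m/s and contact force between the fingers and core_medium below 0.3 N) or (z of core_long in the frame of pan_slot_left between -0.005 and 0.005 m and x of core_long in the frame of pan_slot_left between -0.025 and 0.025 m and y of core_long in the frame of pan_slot_left between -0.105 and 0.009 m and angle between the x axis of core_long and the x axis of scale, either way round below 0.15 rad and linear speed of core_long below 0.02 m/s and contact force between the fingers and core_long below 0.3 N))), for 0.2 s.
At the end, for the whole second after the job is handed in: Two cores at rest in the pan's two notches (seated height within 5 mm, lengthwise 25 mm, along the scale's x within 0.15 rad), the third at rest in a notch of the rack (5 mm, 30 mm, 0.15 rad), and the pointer at rest within 5 mm in height of the middle of the gate's opening ((((z of core_short in the frame of pan_slot_left between -0.005 and 0.005 m and x of core_short in the frame of pan_slot_left between -0.025 and 0.025 m and y of core_short in the frame of pan_slot_left between -0.105 and 0.009 m and angle between the x axis of core_short and the x axis of scale, either way round below 0.15 rad and linear speed of core_short below 0.02 m/s) and (z of core_medium in the frame of pan_slot_left between -0.005 and 0.005 m and x of core_medium in the frame of pan_slot_left between -0.025 and 0.025 m and y of core_medium in the frame of pan_slot_left between -0.105 and 0.009 m and angle between the x axis of core_medium and the x axis of scale, either way round below 0.15 rad and linear speed of core_medium below 0.02 m/s) and (z of core_long in the frame of rack between 0.046 and 0.056 m and x of core_long in the frame of rack between -0.03 and 0.03 m and y of core_long in the frame of rack between -0.106 and 0.106 m and angle between the x axis of core_long and the x axis of rack, either way round below 0.15 rad and linear speed of core_long below 0.02 m/s)) or ((z of core_short in the frame of pan_slot_left between -0.005 and 0.005 m and x of core_short in the frame of pan_slot_left between -0.025 and 0.025 m and y of core_short in the frame of pan_slot_left between -0.105 and 0.009 m and angle between the x axis of core_short and the x axis of scale, either way round below 0.15 rad and linear speed of core_short below 0.02 m/s) and (z of core_long in the frame of pan_slot_left between -0.005 and 0.005 m and x of core_long in the frame of pan_slot_left between -0.025 and 0.025 m and y of core_long in the frame of pan_slot_left between -0.105 and 0.009 m and angle between the x axis of core_long and the x axis of scale, either way round below 0.15 rad and linear speed of core_long below 0.02 m/s) and (z of core_medium in the frame of rack between 0.046 and 0.056 m and x of core_medium in the frame of rack between -0.03 and 0.03 m and y of core_medium in the frame of rack between -0.106 and 0.106 m and angle between the x axis of core_medium and the x axis of rack, either way round below 0.15 rad and linear speed of core_medium below 0.02 m/s)) or ((z of core_medium in the frame of pan_slot_left between -0.005 and 0.005 m and x of core_medium in the frame of pan_slot_left between -0.025 and 0.025 m and y of core_medium in the frame of pan_slot_left between -0.105 and 0.009 m and angle between the x axis of core_medium and the x axis of scale, either way round below 0.15 rad and linear speed of core_medium below 0.02 m/s) and (z of core_long in the frame of pan_slot_left between -0.005 and 0.005 m and x of core_long in the frame of pan_slot_left between -0.025 and 0.025 m and y of core_long in the frame of pan_slot_left between -0.105 and 0.009 m and angle between the x axis of core_long and the x axis of scale, either way round below 0.15 rad and linear speed of core_long below 0.02 m/s) and (z of core_short in the frame of rack between 0.046 and 0.056 m and x of core_short in the frame of rack between -0.03 and 0.03 m and y of core_short in the frame of rack between -0.106 and 0.106 m and angle between the x axis of core_short and the x axis of rack, either way round below 0.15 rad and linear speed of core_short below 0.02 m/s))) and z of pointer_tip in the frame of gate_mid between -0.005 and 0.005 m and velocity of joint pan between -0.01 and 0.01 m/s); the robot touches nothing.
It fails at once if a core is dropped or slammed into the pan (the pan sinks faster than 0.45 m/s) (velocity of joint pan above 0.45 m/s).
It fails at once if a core gets onto the bench (height (world z) of any of core_short, core_medium, core_long below 0.03 m).
It fails at once if the gate is shifted by more than 4 mm (distance of gate_mid from where it was at the start of the episode above 0.004 m).
It fails at once if a bystander is moved by more than 20 mm (distance of any of former, t_handle, caliper from where it was at the start of the episode above 0.02 m).
It also fails if it takes over 64 s, if anything falls off the work surface, if the arm or the gripper's body presses on something with over 40 N, if the wrist force passes 120 N, or if a joint passes its speed limit or range.

## Working session

There is one attempt and no reset: what is moved stays moved. The work goes in short steps, Python scripts to look and compute and a tool call to move; the robot and the scene stay as the last step left them, time stands still between calls to the robot, and variables do not carry over. Pictures are saved under pics/ and viewed, at most 10 in all, crops included, and the job is handed in when it is done.

Besides the shell and the picture viewer there is one more tool, called after "Call:" as name(argument=value, ...) on one line, values as JSON. carry_out: Moves the arm, as the interface text tells. Its arguments: {"type":"object","properties":{"moves":{"type":"array","items":{"type":"array","items":{"type":"number"}}}},"required":["moves"]}

```bash
mkdir -p pics; cat > h.py <<'E'
import numpy as np, cv2
from rig import env
def world(cam,p):
    T=np.array(env.get_calibration(cam)["T"]); return (T@np.r_[p,1])[:3]
def proj(cam,P):
    c=env.get_calibration(cam);T=np.linalg.inv(np.array(c["T"]));q=(T@np.r_[P,1])[:3]
    s=np.array([q[0],-q[1]])/-q[2]; s=s*(1+c["k1"]*(s@s)); K=np.array(c["intrinsics"]); return (K@np.r_[s,1])[:2]
def ray(cam,uv):
    c=env.get_calibration(cam);K=np.array(c["intrinsics"]);T=np.array(c["T"])
    s=cv2.undistortPoints(np.array([[uv]],float),K,np.array([c["k1"],0,0,0.]))[0,0]
    return T[:3,3],T[:3,:3]@np.array([s[0],-s[1],-1])
def onz(cam,uv,z):
    o,d=ray(cam,uv); return o+d*(z-o[2])/d[2]
def snap(cam,name):
    f=np.asarray(env.grab_frame(cam)); cv2.imwrite(f"pics/{name}.png",f[:,:,::-1]); return f
E
python3 - <<'E'
from h import *
np.set_printoptions(precision=4,suppress=True)
for c in("side","top"):
    snap(c,c+"0"); k=env.get_calibration(c);print(c,np.array(k["T"]),k["intrinsics"])
    for n in "core_short core_medium core_long rack scale pan pointer_tip gate former t_handle caliper".split():
        for d in env.find_in(n,c)[:4]:
            w=world(c,d["location"]);print(n,round(d["conf"],2),w,proj(c,w).round())
print(env.observe())
a=np.hstack([cv2.imread("pics/side0.png"),cv2.imread("pics/top0.png")])
E
```

```text
side [[ 0.7494  0.3473 -0.5638  0.0535]
 [-0.6618  0.4206 -0.6205 -0.5264]
 [ 0.0216  0.8381  0.545   0.6174]
 [ 0.      0.      0.      1.    ]] [[422.3525   0.     282.016 ]
 [  0.     422.3525 210.6433]
 [  0.       0.       1.    ]]
core_short 0.72 [0.561  0.2757 0.0553] [219. 194.]
core_short 0.69 [0.5566 0.4402 0.0312] [186. 179.]
core_medium 0.94 [0.5103 0.0886 0.0646] [248. 231.]
core_long 0.67 [0.5334 0.1903 0.0616] [230. 210.]
core_long 0.48 [ 0.7277 -0.0541  0.0679] [360. 223.]
rack 0.6 [0.5243 0.1138 0.0085] [246. 243.]
rack 0.5 [ 0.6326 -0.2655  0.0954] [416. 279.]
scale 0.93 [ 0.4875 -0.2751  0.1261] [374. 307.]
pan 0.72 [ 0.4892 -0.2714  0.1282] [373. 305.]
pan 0.37 [0.5251 0.1144 0.0095] [246. 243.]
pointer_tip 0.95 [ 0.4918 -0.2695  0.1275] [374. 304.]
gate 0.41 [ 0.6267 -0.2629  0.1002] [414. 277.]
former 0.94 [ 0.7295 -0.0512  0.0662] [360. 222.]
t_handle 0.75 [0.3928 0.0006 0.0585] [228. 276.]
t_handle 0.35 [ 0.6267 -0.265   0.0952] [414. 280.]
caliper 0.81 [ 0.5686 -0.0324  0.0096] [303. 266.]
top [[-0.0821  0.9756 -0.2037  0.3832]
 [-0.9966 -0.0815  0.0113  0.06
[... 762 characters left out ...]
34.]
t_handle 0.64 [ 0.5231 -0.2566  0.1275] [426. 221.]
t_handle 0.55 [0.3994 0.0151 0.0713] [302. 292.]
caliper 0.95 [ 0.573  -0.0336  0.0068] [315. 217.]
{'time_s': 1.2, 'joints': array([-1.3772,  0.3332,  0.0399,  1.4654, -0.0134,  1.3433, -0.0585]), 'joint_vel': array([-0.0003,  0.0018, -0.0004,  0.0001,  0.0012,  0.0004, -0.0004]), 'joint_efforts': array([  0.0007, -65.8327,   1.3639, -40.5831,   0.0167,   0.0029,
        -0.    ]), 'ee_pos': array([0.1876, 0.6223, 0.2393]), 'tcp_rot': array([ 0.1459,  0.9893, -0.    , -0.    ]), 'wrist_force': array([-0.6851, -0.2424, -0.8308]), 'wrist_torque': array([-0.0467, -0.003 , -0.0194]), 'finger_force': 0.0, 'finger_gap': 0.08527517761454195}
```

View pics/side0.png

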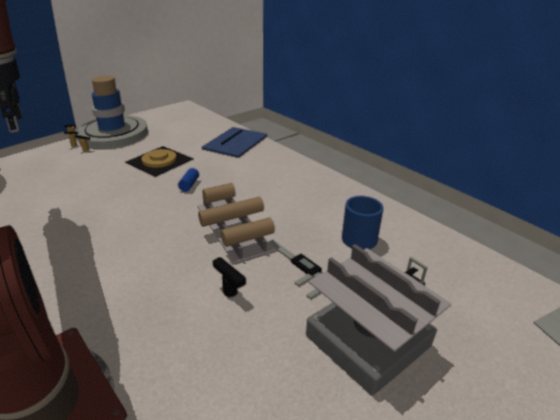

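View pics/top0.png

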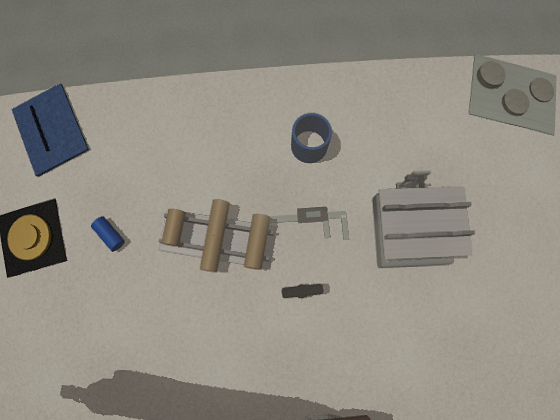

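The side picture shows the three tan cores in the rack: short (219,194), long (230,210) and medium (248,231). The blue look-alike lies off the rack at (188,179). In the top picture they are at (173,227), (214,235), (259,243) and blue at (107,235). The tan one lying in the rack is the real short core. Next I enlarge the rack and the gate in one composite.

```bash
python3 - <<'E'
from h import *
s=cv2.imread("pics/side0.png");t=cv2.imread("pics/top0.png")
a=cv2.resize(s[250:300,395:445],(400,400),interpolation=cv2.INTER_CUBIC)
b=cv2.resize(t[160:200,390:440],(400,320),interpolation=cv2.INTER_CUBIC)
c=cv2.resize(t[190:280,85:285],(400,180),interpolation=cv2.INTER_CUBIC)
o=np.zeros((590,800,3),np.uint8);o[:400,:400]=a;o[:320,400:]=b;o[330:510,400:]=c
cv2.imwrite("pics/z1.png",o)
# core blobs in top: tan
hsv=cv2.cvtColor(t,cv2.COLOR_BGR2HSV)
m=cv2.inRange(hsv,(8,80,70),(25,200,255));m[:,:150]=0
n,l,st,ce=cv2.connectedComponentsWithStats(m)
for i in range(1,n):
    if st[i,4]>150:
        p=np.argwhere(l==i)[:,::-1].astype(np.float32);r=cv2.minAreaRect(p)
        bx=cv2.boxPoints(r);w=np.array([onz("top",q,.055)[:2] for q in bx]);c=w.mean(0)
        e1=w[1]-w[0];e2=w[2]-w[1];L=e1 if np.linalg.norm(e1)>np.linalg.norm(e2) else e2
        print(r[0],c.round(4),np.linalg.norm(e1).round(4),np.linalg.norm(e2).round(4),np.degrees(np.arctan2(L[1],L[0])).round(1))
E
```

```text
(214.07704162597656, 234.89942932128906) [0.543 0.199] 0.1614 0.0368 -13.9
(172.76925659179688, 226.65383911132812) [0.5685 0.2917] 0.0808 0.037 -13.4
(256.0091552734375, 242.69723510742188) [0.5173 0.1067] 0.1119 0.0365 -13.9
```

View pics/z1.png

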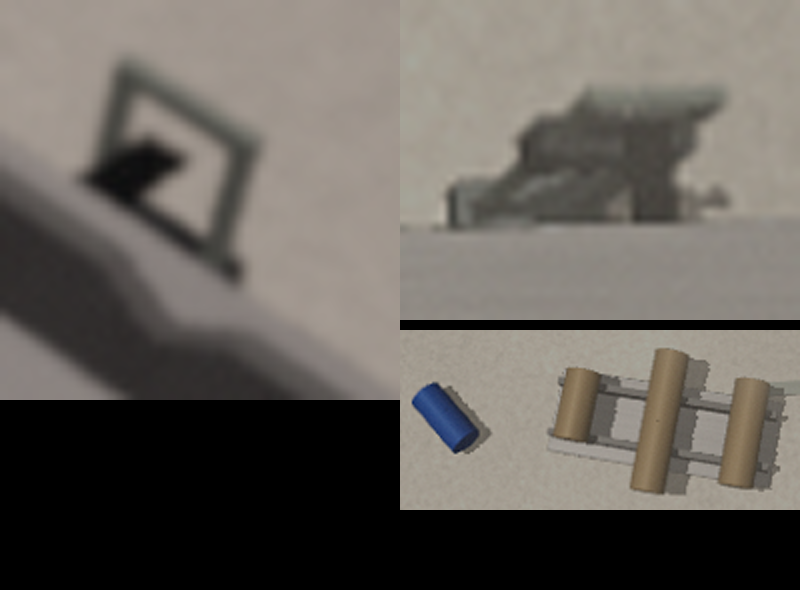

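The crop confirms it: the tan cores lie in the rack at about -13.9°, and the blue one is outside it. Next I fit the scale pose with a wireframe overlay.

```bash
cat >> h.py <<'E'
def S(pose,P):
    x,y,a=pose;c,s=np.cos(a),np.sin(a);return np.array([x+c*P[0]-s*P[1],y+s*P[0]+c*P[1],P[2]])
def overlay(pose,g=None,sink=0):
    out=[]
    for cam,(r0,r1,c0,c1),k in(("top",(160,275,370,480),5),("side",(240,385,300,450),4)):
        im=cv2.imread(f"pics/{cam}0.png")[r0:r1,c0:c1];im=cv2.resize(im,None,fx=k,fy=k,interpolation=cv2.INTER_CUBIC)
        def L(A,B,col):
            q=[tuple(((proj(cam,S(pose,p))-[c0,r0]+.5)*k).astype(int)) for p in(A,B)];q=[tuple(map(int,p)) for p in q];cv2.line(im,*q,col,1)
        def rect(hx,hy,z,col):
            c=[(hx,hy,z),(hx,-hy,z),(-hx,-hy,z),(-hx,hy,z)]
            for i in range(4):L(c[i],c[(i+1)%4],col)
        rect(.075,.095,.126-sink,(0,0,255));rect(.085,.085,.05,(0,255,0))
        for x in(-.03,.03):L((x,-.095,.155),(x,.095,.155),(255,0,0))
        for y in(-.0165,.0165):L((.107,y,.05),(.107,y,.136),(0,255,255))
        if g is not None:
            z=.123-g
            for dz in(-.006,.006):L((.107,-.0225,z+dz),(.107,.0225,z+dz),(255,0,255))
        out.append(im)
    h=max(i.shape[0] for i in out);return np.hstack([cv2.copyMakeBorder(i,0,h-i.shape[0],0,0,cv2.BORDER_CONSTANT) for i in out])
E
python3 - <<'E'
from h import *
a=onz("top",(388,208),.155);b=onz("top",(470,205),.155);d=a-b;c=onz("top",(388,236),.155);e=onz("top",(473,232),.155)
print(a,b,c,e,np.linalg.norm(a-b))
o=overlay((.53,-.253,np.arctan2(-d[0],d[1])))[:, :]
print(np.arctan2(-d[0],d[1]),o.shape);cv2.imwrite("pics/z2.png",cv2.resize(o,(800,int(o.shape[0]*800/o.shape[1])),interpolation=cv2.INTER_AREA) if o.shape[1]>800 else o)
E
```

```text
[ 0.55170165 -0.17097434  0.155     ] [ 0.54349537 -0.34609157  0.155     ] [ 0.49435986 -0.16341038  0.155     ] [ 0.48666489 -0.34299264  0.155     ] 0.1753094063491836
-0.04682736318786988 (580, 1150, 3)
```

View pics/z2.png

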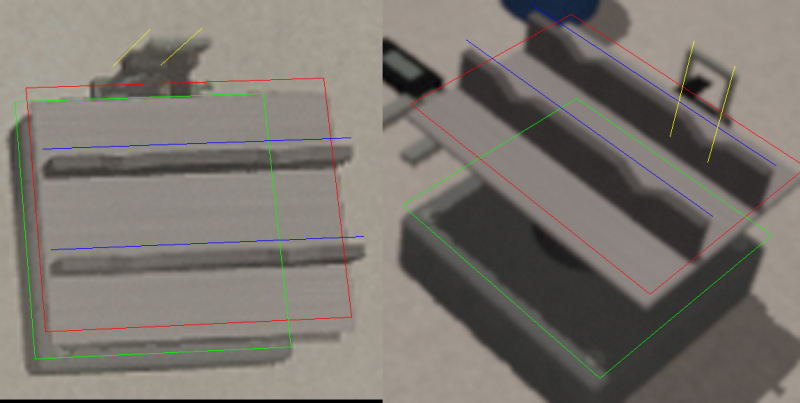

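```bash
cat > fit.py <<'E'
from h import *
from scipy.optimize import least_squares
R=.155
T=[("top",(383.,206.5),(.03,.095,R)),("top",(471,202.5),(.03,-.095,R)),("top",(384.4,236.1),(-.03,.095,R)),("top",(474.9,231.8),(-.03,-.095,R)),
("top",(463.4,186.4),(.075,-.095,.126)),("top",(472,256),(-.075,-.095,.126)),
("side",(395,347.5),(-.075,-.095,.126)),("side",(309.3,282),(-.075,.095,.126)),("side",(418.5,319.5),(-.03,-.095,R)),("side",(440.1,300),(.03,-.095,R)),("side",(328.6,257.5),(-.03,.095,R)),("side",(352.3,244.5),(.03,.095,R))]
def res(p):
    o={"side":p[3:5],"top":p[5:7]}
    return np.concatenate([proj(c,S(p[:3],P))-uv-o[c] for c,uv,P in T]+[np.array(p[3:])*.5])
r=least_squares(res,[.52,-.255,-.047,0,0,0,0]);p=r.x
print(p.round(4));print(res(p)[:24].reshape(-1,2).round(1).tolist())
for z in(.136,.1,.096,.09,.084):
    for y in(.0225,-.0225):
        a=proj("side",S(p,(.107,y,z)) )-p[3:5];b=proj("top",S(p,(.107,y,z)))-p[5:7]
        print(z,y,"z1side",((a+.5-[395,250])*8).round(),"z1top",((b+.5-[390,160])*8+[400,0]).round())
E
sed -i 's/S(pose,P):/S(pose,P):\n    pose=pose[:3]/' h.py; python3 fit.py
```

```text
[ 0.5258 -0.2524 -0.0355 -1.1923 -1.7878 -0.8677 -2.3532]
[[-0.6, 0.8], [0.2, 0.6], [0.8, 0.2], [-0.0, -0.3], [-0.4, -0.6], [-0.2, -1.3], [0.6, 0.8], [-0.7, -2.0], [-0.5, 0.5], [0.5, 1.6], [0.0, -0.8], [-0.2, -0.6]]
0.136 0.0225 z1side [107.  45.] z1top [566. 103.]
0.136 -0.0225 z1side [268. 143.] z1top [729.  97.]
0.1 0.0225 z1side [ 78. 163.] z1top [530. 140.]
0.1 -0.0225 z1side [234. 263.] z1top [687. 134.]
0.096 0.0225 z1side [ 75. 176.] z1top [526. 144.]
0.096 -0.0225 z1side [230. 276.] z1top [683. 138.]
0.09 0.0225 z1side [ 70. 195.] z1top [520. 150.]
0.09 -0.0225 z1side [225. 295.] z1top [676. 144.]
0.084 0.0225 z1side [ 66. 214.] z1top [514. 156.]
0.084 -0.0225 z1side [219. 314.] z1top [670. 150.]
```

The upper jaw sits at z of about 0.097, so the gate middle is at about 0.088 and g is about 35 mm. That means **short + medium** (14+21); the long core stays in the rack. I go to the short core first.

```bash
cat >> h.py <<'E'
def plan(*targets):
    o=env.observe();p=np.array(o["ee_pos"]);from scipy.spatial.transform import Rotation as Ro
    R=Ro.from_quat(o["tcp_rot"]).as_matrix();ya=np.arctan2(R[1,1],R[0,1])
    print("t",o["time_s"],"tcp",p.round(4),"ydeg",np.degrees(ya).round(1),"gap",round(o["finger_gap"],4),"F",np.round(o["wrist_force"],1))
    for x,y,z,yd in targets:
        d=R.T@(np.array([x,y,z])-p);print((d*100).round(2),round(-(np.radians(yd)-ya),3))
E
python3 - <<'E'
from h import *
plan((.5705,.2925,.14,76.2),(.5705,.2925,.038,76.2))
E
```

```text
t 1.2 tcp [0.1876 0.6223 0.2393] ydeg 73.2 gap 0.0853 F [-0.7 -0.2 -0.8]
[-46.18 -20.52   9.93] -0.052
[-46.18 -20.52  20.13] -0.052
```

Call:
carry_out(moves=[[-46.2,-20.5,4,-0.05,0],[-46.2,-20.5,4,-0.05,0],[-46.2,-20.5,4,-0.05,0],[-46.2,-20.5,4,-0.05,0],[-46.2,-20.5,4,-0.05,0],[-46.2,-20.5,4,-0.05,0],[-46.2,-20.5,6,-0.05,0],[-46.2,-20.5,8,-0.05,0],[-46.2,-20.5,10,-0.05,0],[-46.2,-20.5,10,-0.05,0]])

```text
time_s: 2.2
ee_pos: [0.5576, 0.3041, 0.1485]
tcp_rot: [0.121, 0.993, 0.0, 0.0]
wrist_force: [-0.1, 0.7, -0.7]
finger_gap: 0.0853
finger_force: 0.0
```

Call:
carry_out(moves=[[0,0,0,0,0],[0,0,0,0,0],[0,0,0,0,0]])

```text
time_s: 2.5
ee_pos: [0.5556, 0.3065, 0.149]
tcp_rot: [0.121, 0.993, 0.0, -0.0]
wrist_force: [-0.9, 1.1, -0.2]
finger_gap: 0.0855
finger_force: 0.0
```

```bash
python3 - <<'E'
from h import *
plan((.5705,.2925,.038,76.2))
f=snap("top","top1")
cv2.imwrite("pics/z3.png",cv2.resize(f[180:280,130:290,::-1],None,fx=5,fy=5,interpolation=cv2.INTER_CUBIC))
E
```

```text
t 2.5 tcp [0.5556 0.3065 0.149 ] ydeg 76.2 gap 0.0855 F [-0.9  1.1 -0.2]
[-1.78 -1.01 11.1 ] -0.001
```

View pics/z3.png

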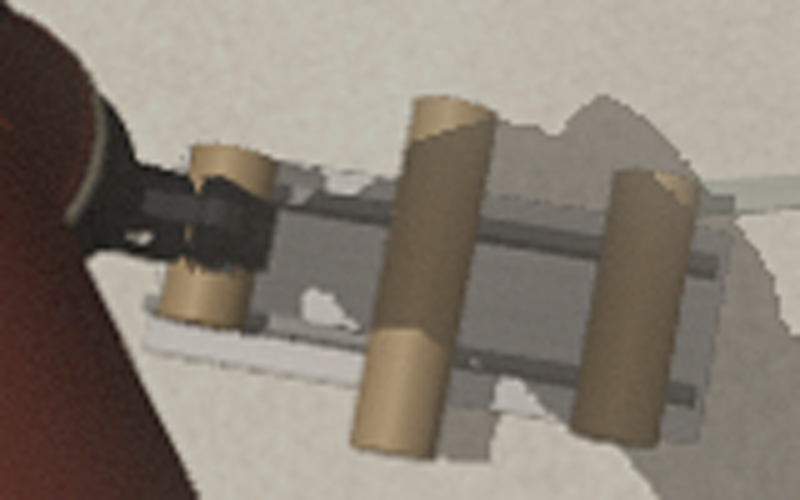

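The picture shows the gripper over the short core, at about (225,230) in the crop, with a small offset left to correct before I descend and close.

Call:
carry_out(moves=[[-1.8,-1.0,2,0,0],[-1.8,-1.0,5,0,0],[-1.8,-1.0,8,0,0],[-1.8,-1.0,10,0,0],[-1.8,-1.0,11.2,0,0],[-1.8,-1.0,11.2,0,0],[-1.8,-1.0,11.2,0,0.2],[-1.8,-1.0,11.2,0,0.4],[-1.8,-1.0,11.2,0,0.6],[-1.8,-1.0,11.2,0,0.8]])

```text
time_s: 3.55
ee_pos: [0.5717, 0.2889, 0.0383]
tcp_rot: [0.122, 0.993, -0.001, 0.0]
wrist_force: [-4.8, -10.0, 11.6]
finger_gap: 0.0386
finger_force: 59.6
```

Call:
carry_out(moves=[[0,0,0,0,0.8],[0,0,0,0,0.8],[0,0,0,0,0.8]])

```text
time_s: 3.85
ee_pos: [0.5718, 0.2889, 0.0383]
tcp_rot: [0.122, 0.993, -0.001, 0.0]
wrist_force: [-4.5, -8.5, 10.7]
finger_gap: 0.0386
finger_force: 59.6
```

```bash
python3 - <<'E'
from h import *
plan((.5705,.2925,.24,76.2)); print(env.observe()["finger_force"])
E
```

```text
t 3.85 tcp [0.5718 0.2889 0.0383] ydeg 76.0 gap 0.0386 F [-4.5 -8.5 10.7]
[  0.2    0.28 -20.17] -0.004
59.56803381443024
```

Call:
carry_out(moves=[[0,0,-1,0,0.8],[0,0,-4,0,0.8],[0,0,-8,0,0.8],[0,0,-12,0,0.8],[0,0,-16,0,0.8],[0,0,-20,0,0.8],[0,0,-20,0,0.8],[0,0,-20,0,0.8]])

```text
time_s: 4.65
ee_pos: [0.5714, 0.2917, 0.2382]
tcp_rot: [0.121, 0.993, 0.001, 0.001]
wrist_force: [-0.5, -0.0, -3.3]
finger_gap: 0.0385
finger_force: 61.0
```

```bash
python3 - <<'E'
from h import *
for a in(.048,-.048): print(S((.524,-.255,-.04),(0,a,0)))
plan((.522,-.303,.24,87.7)); print(env.observe()["finger_force"])
E
```

```text
[ 0.52591949 -0.20703839  0.        ]
[ 0.52208051 -0.30296161  0.        ]
t 4.65 tcp [0.5714 0.2917 0.2382] ydeg 76.1 gap 0.0385 F [-0.5 -0.  -3.3]
[ -9.48 -58.92  -0.3 ] -0.202
60.981913805007935
```

Call:
carry_out(moves=[[-0.3,-2,0,0,0.8],[-1.0,-6,0,-0.02,0.8],[-1.7,-10.5,0,-0.05,0.8],[-2.5,-15,0,-0.08,0.8],[-3.3,-20,0,-0.1,0.8],[-4.1,-25,0,-0.12,0.8],[-4.9,-30,0,-0.15,0.8],[-5.8,-35,0,-0.18,0.8],[-6.6,-40,0,-0.2,0.8],[-7.3,-44,0,-0.2,0.8]])

```text
time_s: 5.65
ee_pos: [0.5342, -0.1564, 0.2355]
tcp_rot: [0.022, 1.0, 0.0, -0.001]
wrist_force: [1.1, -0.7, -2.3]
finger_gap: 0.0384
finger_force: 61.0
```

Call:
carry_out(moves=[[0,0,0,0,0.8],[0,0,0,0,0.8]])

```text
time_s: 5.85
ee_pos: [0.5348, -0.1548, 0.2354]
tcp_rot: [0.023, 1.0, 0.0, -0.001]
wrist_force: [0.0, 1.1, -2.8]
finger_gap: 0.0384
finger_force: 61.0
```

```bash
python3 - <<'E'
from h import *
plan((.522,-.303,.235,87.7)); print(env.observe()["finger_force"])
E
```

```text
t 5.85 tcp [ 0.5348 -0.1548  0.2354] ydeg 87.4 gap 0.0384 F [ 0.   1.1 -2.8]
[  0.6  -14.86   0.04] -0.006
61.01158261299133
```

Call:
carry_out(moves=[[0.1,-3,0,0,0.8],[0.3,-7,1,0,0.8],[0.5,-11,2,0,0.8],[0.6,-14,3,0,0.8],[0.6,-14.9,4,0,0.8],[0.6,-14.9,4.5,0,0.8],[0.6,-14.9,4.5,0,0.8],[0.6,-14.9,4.5,0,0.8]])

```text
time_s: 6.65
ee_pos: [0.5247, -0.2998, 0.1917]
tcp_rot: [0.02, 1.0, 0.001, -0.0]
wrist_force: [0.6, -0.1, -3.1]
finger_gap: 0.0381
finger_force: 61.2
```

```bash
python3 - <<'E'
from h import *
plan((.522,-.303,.158,87.7))
f=snap("top","top2");g=snap("side","side2")
a=cv2.resize(f[170:270,370:490,::-1],(420,350),interpolation=cv2.INTER_CUBIC);b=cv2.resize(g[220:370,300:460,::-1],(374,350),interpolation=cv2.INTER_CUBIC)
cv2.imwrite("pics/z4.png",np.hstack([a,b]))
E
```

```text
t 6.65 tcp [ 0.5247 -0.2998  0.1917] ydeg 87.7 gap 0.0381 F [ 0.6 -0.1 -3.1]
[ 0.26 -0.34  3.37] 0.0
```

View pics/z4.png

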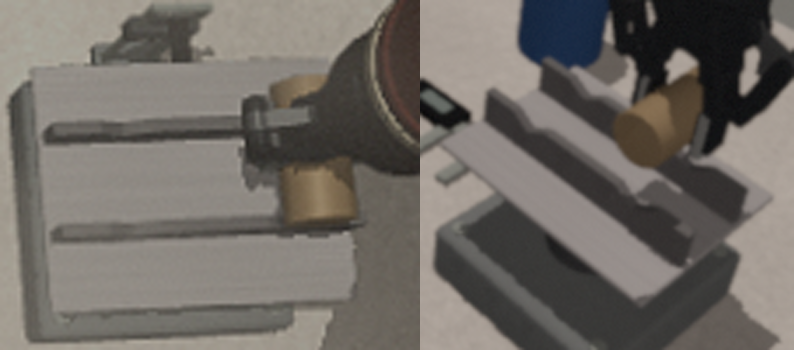

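The top view shows the held core with its visible end at (318,222) in the crop, near the right notch. I compare it with the rails within the same camera.

```bash
python3 - <<'E'
from h import *
q=lambda x,y:(x/3.5+370-.5,y/3.5+170-.5)
za=.1917+.013
print("core near end",onz("top",q(318,222),za+.005),"mid-near",onz("top",q(318,195),za),"far end",onz("top",q(300,76),za+.015))
r=[onz("top",q(*p),.155) for p in((46,132),(52,235),(362,222))];print(r)
# pan right edge & left edge
print([onz("top",q(*p),.126) for p in((355,298),(34,68),(52,305))])
E
```

```text
core near end [ 0.48087185 -0.29203361  0.2097    ] mid-near [ 0.49646019 -0.29661845  0.2047    ] far end [ 0.56146878 -0.29091446  0.2197    ]
[array([ 0.55425521, -0.16010876,  0.155     ]), array([ 0.49371017, -0.15580301,  0.155     ]), array([ 0.48476587, -0.34251696,  0.155     ])]
[array([ 0.44268992, -0.34384895,  0.126     ]), array([ 0.59985942, -0.16536885,  0.126     ]), array([ 0.4558399 , -0.15780478,  0.126     ])]
```

Call:
carry_out(moves=[[0.3,-0.2,1,0,0.8],[0.35,-0.25,2,0,0.8],[0.35,-0.25,3,0,0.8],[0.35,-0.25,3.5,0,0.8],[0.35,-0.25,4,0,0.8],[0.35,-0.25,4.4,0,0.8],[0.35,-0.25,4.8,0,0.8],[0.35,-0.25,4.8,0,0.8],[0.35,-0.25,4.8,0,0.8],[0.35,-0.25,4.8,0,0.8]])

```text
time_s: 7.75
ee_pos: [0.5203, -0.3046, 0.1441]
tcp_rot: [0.021, 1.0, -0.0, 0.0]
wrist_force: [-1.4, -0.4, -1.6]
finger_gap: 0.039
finger_force: 61.3
```

Call:
carry_out(moves=[[0,0,0,0,0.8],[0,0,0,0,0.8],[0,0,0,0,0.8]])

```text
time_s: 8.05
ee_pos: [0.5203, -0.3046, 0.1439]
tcp_rot: [0.022, 1.0, -0.0, 0.0]
wrist_force: [-0.4, -1.3, -0.6]
finger_gap: 0.0382
finger_force: 61.3
```

Call:
carry_out(moves=[[0,0,0,0,0.4],[0,0,0,0,0.2],[0,0,0,0,0],[0,0,0,0,0],[0,0,0,0,0],[0,0,-1,0,0],[0,0,-3,0,0],[0,0,-6,0,0],[0,0,-10,0,0],[0,0,-10,0,0]])

```text
time_s: 9.05
ee_pos: [0.5221, -0.3061, 0.25]
tcp_rot: [0.022, 1.0, -0.001, 0.004]
wrist_force: [0.2, -1.4, 0.9]
finger_gap: 0.0858
finger_force: 0.0
```

```bash
python3 - <<'E'
from h import *
plan((.5175,.1045,.24,76.2))
f=snap("top","top3");
for d in env.find_in("core_short","top")[:4]: w=world("top",d["location"]);print(d["conf"],w)
g=snap("side","side3")
for d in env.find_in("core_short","side")[:4]: w=world("side",d["location"]);print(d["conf"],w)
E
```

```text
t 9.05 tcp [ 0.5221 -0.3061  0.25  ] ydeg 87.5 gap 0.0858 F [ 0.2 -1.4  0.9]
[ 2.25 41.    0.87] 0.197
0.64 [0.56632368 0.45210421 0.03827677]
0.57 [ 0.5045569  -0.2921775   0.16969403]
0.23 [ 0.520018   -0.24116043  0.11317657]
0.89 [0.55665885 0.43993788 0.0314345 ]
0.83 [ 0.50107589 -0.31113297  0.16462222]
```

```bash
python3 - <<'E'
from h import *
plan((.5235,.1026,.16,76.1))
E
```

```text
t 9.25 tcp [ 0.52   -0.304   0.2433] ydeg 87.6 gap 0.0855 F [-0.2 -0.3 -0.7]
[ 1.38 40.64  8.35] 0.2
```

Call:
carry_out(moves=[[0.1,4,0,0,0],[0.3,9,0,0.04,0],[0.5,14,0,0.08,0],[0.7,19,0,0.12,0],[0.8,24,0,0.16,0],[1.0,29,1,0.2,0],[1.2,34,3,0.2,0],[1.4,38.5,5,0.2,0],[1.4,40.6,8,0.2,0],[1.4,40.6,8.4,0.2,0]])

```text
time_s: 10.25
ee_pos: [0.5204, 0.106, 0.155]
tcp_rot: [0.118, 0.993, -0.001, -0.003]
wrist_force: [0.2, -1.4, 0.1]
finger_gap: 0.0851
finger_force: 0.0
```

Call:
carry_out(moves=[[0,0,0,0,0],[0,0,0,0,0]])

```text
time_s: 10.45
ee_pos: [0.5239, 0.1004, 0.1601]
tcp_rot: [0.122, 0.993, -0.0, 0.0]
wrist_force: [-0.9, -0.5, 0.0]
finger_gap: 0.0852
finger_force: 0.0
```

```bash
python3 - <<'E'
from h import *
plan((.5235,.1026,.0375,76.1))
g=snap("side","side4");f=snap("top","top4")
a=cv2.resize(g[225:355,310:450,::-1],(400,371),interpolation=cv2.INTER_CUBIC);b=cv2.resize(f[180:280,190:290,::-1],(371,371),interpolation=cv2.INTER_CUBIC)
cv2.imwrite("pics/z5.png",np.hstack([a,b]))
E
```

```text
t 10.45 tcp [0.5239 0.1004 0.1601] ydeg 76.0 gap 0.0852 F [-0.9 -0.5  0. ]
[ 0.1   0.21 12.26] -0.002
```

View pics/z5.png

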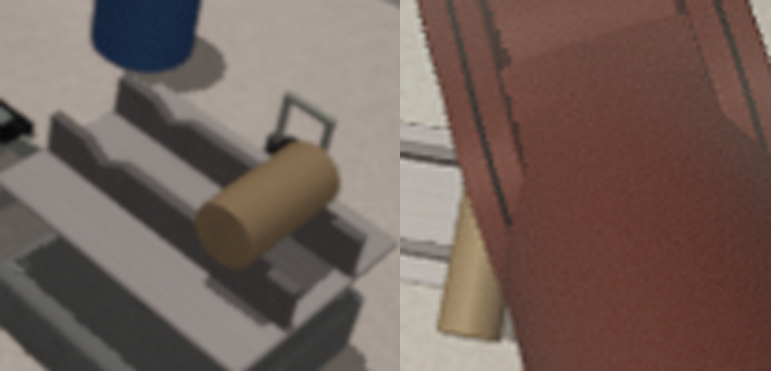

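The short core lies across the pan's right notch at (268,205) in the crop. Now I grasp the medium core.

Call:
carry_out(moves=[[0.1,0.2,3,0,0],[0.1,0.2,7,0,0],[0.1,0.2,10,0,0],[0.1,0.2,11.5,0,0],[0.1,0.2,12.3,0,0],[0.1,0.2,12.3,0,0],[0.1,0.2,12.3,0,0.2],[0.1,0.2,12.3,0,0.4],[0.1,0.2,12.3,0,0.6],[0.1,0.2,12.3,0,0.8]])

```text
time_s: 11.55
ee_pos: [0.5235, 0.103, 0.038]
tcp_rot: [0.122, 0.993, -0.0, 0.0]
wrist_force: [-4.3, -4.5, 10.9]
finger_gap: 0.0385
finger_force: 58.9
```

Call:
carry_out(moves=[[0,0,0,0,0.8],[0,0,0,0,0.8],[0,0,0,0,0.8]])

```text
time_s: 11.85
ee_pos: [0.5235, 0.1029, 0.038]
tcp_rot: [0.122, 0.993, -0.0, 0.0]
wrist_force: [-4.8, -4.8, 11.0]
finger_gap: 0.0384
finger_force: 59.0
```

Gripped and well centred. Lift, then carry.

Call:
carry_out(moves=[[0,0,-1,0,0.8],[0,0,-4,0,0.8],[0,0,-8,0,0.8],[0,0,-12,0,0.8],[0,0,-16,0,0.8],[0,0,-20,0,0.8],[0,0,-20,0,0.8],[0,0,-20,0,0.8]])

```text
time_s: 12.65
ee_pos: [0.5232, 0.1043, 0.2375]
tcp_rot: [0.121, 0.993, 0.001, 0.001]
wrist_force: [-0.1, -0.3, -4.5]
finger_gap: 0.0385
finger_force: 61.5
```

```bash
python3 - <<'E'
from h import *
plan((.5245,-.2055,.235,87.5)); print(env.observe()["finger_force"])
E
```

```text
t 12.65 tcp [0.5232 0.1043 0.2375] ydeg 76.1 gap 0.0385 F [-0.1 -0.3 -4.5]
[ -7.57 -30.04   0.22] -0.199
61.497488021850586
```

Call:
carry_out(moves=[[-0.4,-1.5,0,0,0.8],[-1.2,-5,0,-0.03,0.8],[-2.2,-9,0,-0.06,0.8],[-3.3,-13,0,-0.1,0.8],[-4.3,-17,0,-0.14,0.8],[-5.3,-21,0,-0.18,0.8],[-6.3,-25,0,-0.2,0.8],[-7.1,-28,0,-0.2,0.8],[-7.6,-30,0,-0.2,0.8],[-7.6,-30.3,0,-0.2,0.8]])

```text
time_s: 13.65
ee_pos: [0.5219, -0.2124, 0.2351]
tcp_rot: [0.024, 1.0, -0.001, -0.002]
wrist_force: [0.0, -0.2, -3.3]
finger_gap: 0.0384
finger_force: 61.3
```

Call:
carry_out(moves=[[0,0,1,0,0.8],[0,0,2,0,0.8],[0,0,3,0,0.8],[0,0,3,0,0.8],[0,0,3,0,0.8]])

```text
time_s: 14.15
ee_pos: [0.524, -0.2077, 0.2064]
tcp_rot: [0.021, 1.0, 0.0, -0.0]
wrist_force: [-0.4, -0.8, -3.1]
finger_gap: 0.0385
finger_force: 61.3
```

```bash
python3 - <<'E'
from h import *
plan((.5245,-.208,.156,87.5),(.5245,-.208,.1213,87.5))
g=snap("side","side5")
f=snap("top","top5")
a=cv2.resize(f[170:270,370:490,::-1],(420,350),interpolation=cv2.INTER_CUBIC);b=cv2.resize(g[220:370,300:460,::-1],(374,350),interpolation=cv2.INTER_CUBIC)
cv2.imwrite("pics/z6.png",np.hstack([a,b]))
E
```

```text
t 14.15 tcp [ 0.524  -0.2077  0.2064] ydeg 87.6 gap 0.0385 F [-0.4 -0.8 -3.1]
[-0.06 -0.03  5.04] 0.002
[-0.06 -0.03  8.51] 0.002
```

View pics/z6.png

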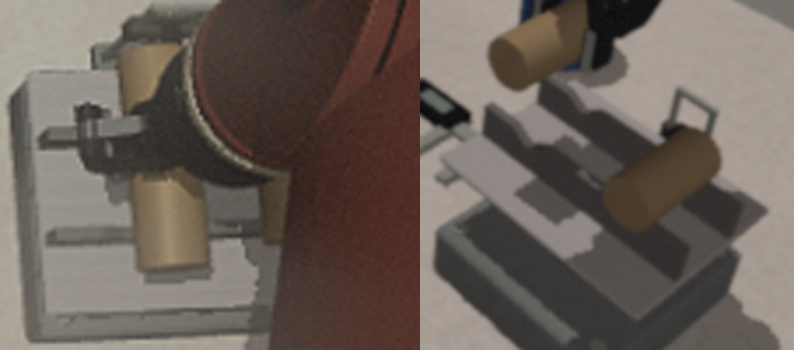

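The short core is seated on the right. The medium core is held over the left notch, with its near end at (173,265) in the crop. Quick numeric check before I lower it.

```bash
python3 - <<'E'
from h import *
q=lambda x,y:(x/3.5+370-.5,y/3.5+170-.5)
print(onz("top",q(48,238),.141),onz("top",q(42,138),.141),"core",onz("top",q(173,262),.222),onz("top",q(172,240),.219),onz("top",q(150,45),.235))
E
```

```text
[ 0.49388066 -0.15670823  0.141     ] [ 0.55351592 -0.16080242  0.141     ] core [ 0.46520101 -0.20283569  0.222     ] [ 0.47736205 -0.20494128  0.219     ] [ 0.58199937 -0.20313945  0.235     ]
```

Aligned. Lower slowly to the loaded equilibrium and release.

Call:
carry_out(moves=[[0,0,1.5,0,0.8],[0,0,3,0,0.8],[0,0,4.5,0,0.8],[0,0,5.5,0,0.8],[0,0,6.2,0,0.8],[0,0,6.8,0,0.8],[0,0,7.4,0,0.8],[0,0,8,0,0.8],[0,0,8.5,0,0.8],[0,0,8.5,0,0.8]])

```text
time_s: 15.25
ee_pos: [0.5242, -0.2086, 0.1215]
tcp_rot: [0.022, 1.0, -0.0, 0.0]
wrist_force: [-0.9, -1.6, -0.2]
finger_gap: 0.0385
finger_force: 61.6
```

Call:
carry_out(moves=[[0,0,0,0,0.8],[0,0,0,0,0.8],[0,0,0,0,0.8],[0,0,0,0,0.8]])

```text
time_s: 15.65
ee_pos: [0.5242, -0.2085, 0.122]
tcp_rot: [0.021, 1.0, -0.0, 0.0]
wrist_force: [-2.0, -2.6, 0.0]
finger_gap: 0.0385
finger_force: 61.6
```

Release, rise, and clear toward the rack side.

Call:
carry_out(moves=[[0,0,0,0,0.4],[0,0,0,0,0.2],[0,0,0,0,0],[0,0,0,0,0],[0,0,0,0,0],[0,0,-1,0,0],[0,0,-3,0,0],[0,0,-6,0,0],[0,0,-10,0,0],[0,0,-13,0,0]])

```text
time_s: 16.65
ee_pos: [0.5243, -0.2087, 0.2548]
tcp_rot: [0.022, 1.0, -0.0, 0.001]
wrist_force: [0.3, 0.2, 0.1]
finger_gap: 0.0855
finger_force: 0.0
```

Call:
carry_out(moves=[[0,5,0,0,0],[0,10,0,0,0],[0,15,0,0,0],[0,20,0,0,0],[0,25,0,0,0],[0,30,0,0,0],[0,35,0,0,0],[0,40,0,0,0],[0,40,0,0,0],[0,40,0,0,0]])

```text
time_s: 17.65
ee_pos: [0.541, 0.1925, 0.252]
tcp_rot: [0.02, 1.0, -0.0, 0.0]
wrist_force: [0.1, -0.8, -0.8]
finger_gap: 0.0852
finger_force: 0.0
```

```bash
python3 - <<'E'
from h import *
plan()
f=snap("top","top6")
for n in("core_medium","core_long","core_short"):
  for d in env.find_in(n,"top")[:3]: print(n,d["conf"],world("top",d["location"]))
g=snap("side","side6")
a=cv2.resize(g[225:325,330:450,::-1],(480,400),interpolation=cv2.INTER_CUBIC);b=cv2.resize(f[160:270,365:485,::-1],(320,293),interpolation=cv2.INTER_CUBIC)
b=cv2.copyMakeBorder(b,0,107,0,0,cv2.BORDER_CONSTANT);c=cv2.resize(g[250:300,395:445,::-1],(190,190),interpolation=cv2.INTER_CUBIC)
o=np.hstack([a,b]);o=cv2.copyMakeBorder(o,0,190,0,0,cv2.BORDER_CONSTANT);o[400:,:190]=c;e=f[170:290,140:300,::-1];o[400:520,300:460]=e
cv2.imwrite("pics/z7.png",o)
E
```

```text
t 17.65 tcp [0.541  0.1925 0.252 ] ydeg 87.7 gap 0.0852 F [ 0.1 -0.8 -0.8]
core_medium 0.74 [ 0.51931194 -0.20447596  0.14886762]
core_short 0.64 [ 0.51376924 -0.2931265   0.14976209]
core_short 0.62 [0.56800342 0.45406151 0.04034014]
```

View pics/z7.png

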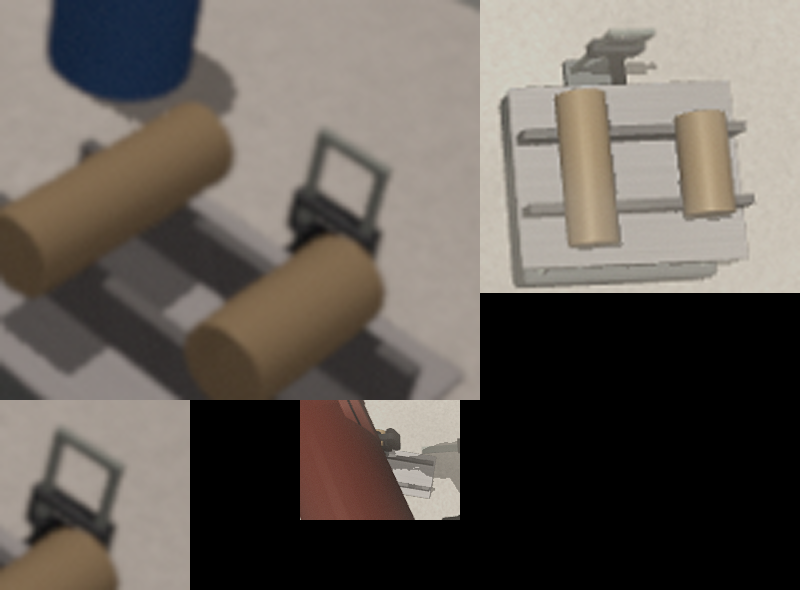

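Both cores are seated in the pan notches. My last picture is an enlarged gate view with model jaws overlaid for g = 35 and 42 mm.

```bash
cat fit.py | sed '/^for z in/,$d' > fit2.py; cat >> fit2.py <<'E'
def view(cam,off,r0,c0,n,k):
    im=cv2.imread(f"pics/{cam}6.png")[r0:r0+n,c0:c0+n];im=cv2.resize(im,None,fx=k,fy=k,interpolation=cv2.INTER_CUBIC);ov=im.copy()
    def L(A,B,col):
        q=[tuple(int(v) for v in ((proj(cam,S(p,P))-off-[c0,r0]+.5)*k)) for P in(A,B)];cv2.line(ov,*q,col,1)
    for g,col in((.035,(255,0,255)),(.042,(255,255,0))):
        for dz in(-.006,.006):L((.107,-.0225,.123-g+dz),(.107,.0225,.123-g+dz),col)
    for y in(-.0165,.0165):L((.107,y,.08),(.107,y,.136),(0,255,255))
    for y in(-.006,.006):L((.075,y,.088),(.115,y,.088),(0,0,255))
    return np.vstack([im,ov])
a=view("side",p[3:5],255,398,28,10);b=view("top",p[5:7],165,393,28,10)
cv2.imwrite("pics/z8.png",np.hstack([a,b]))
E
python3 fit2.py
```

```text
[ 0.5258 -0.2524 -0.0355 -1.1923 -1.7878 -0.8677 -2.3532]
[[-0.6, 0.8], [0.2, 0.6], [0.8, 0.2], [-0.0, -0.3], [-0.4, -0.6], [-0.2, -1.3], [0.6, 0.8], [-0.7, -2.0], [-0.5, 0.5], [0.5, 1.6], [0.0, -0.8], [-0.2, -0.6]]
```

View pics/z8.png

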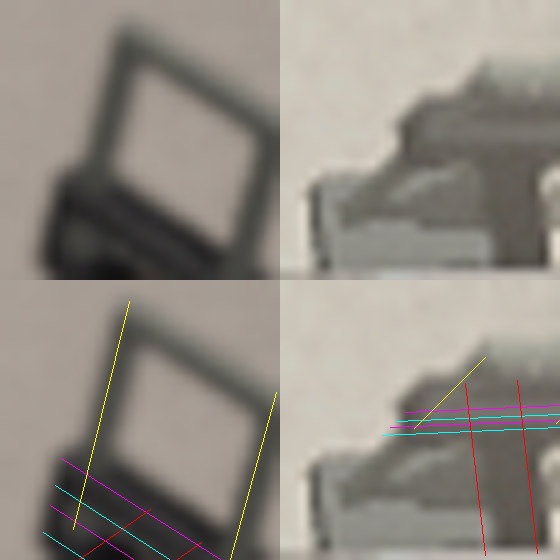

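The gate shows as a dark block at (40–260, 165–270), and its vertical extent is hard to judge by eye. I measure it numerically along a vertical line just outside the left upright.

```bash
sed -i '/^def view/,$d' fit2.py; cat >> fit2.py <<'E'
im=cv2.cvtColor(cv2.imread("pics/side6.png"),cv2.COLOR_BGR2GRAY).astype(np.float32)
def prof(x,y,zs,o=p[3:5]):
    q=np.array([proj("side",S(p,(x,y,z)))-o for z in zs],np.float32)
    return cv2.remap(im,q[:,:1],q[:,1:],cv2.INTER_LINEAR).ravel().astype(int)
zs=np.arange(.146,.054,-.004)
print((zs*1000).round().astype(int).tolist())
for y in(.026,.022,.019,.0165,.012,.006,0,-.006,-.012,-.0165,-.02): print(y,prof(.107,y,zs).tolist())
print(im[268:288,396:424].astype(int))
E
python3 fit2.py | tail -n +3
python3 - <<'E'
from h import *
snap("side","side7")
for n in("gate","pointer_tip"):
  for d in env.find_in(n,"side")[:3]: print(n,d["conf"],world("side",d["location"]))
snap("top","top7")
for n in("gate","pointer_tip"):
  for d in env.find_in(n,"top")[:3]: print(n,d["conf"],world("top",d["location"]))
E
```

```text
[146, 142, 138, 134, 130, 126, 122, 118, 114, 110, 106, 102, 98, 94, 90, 86, 82, 78, 74, 70, 66, 62, 58]
0.026 [159, 160, 159, 158, 158, 158, 158, 158, 158, 158, 158, 159, 159, 152, 146, 143, 143, 143, 142, 151, 155, 156, 149]
0.022 [160, 161, 160, 157, 154, 155, 152, 152, 152, 151, 153, 151, 129, 86, 68, 63, 61, 65, 73, 116, 146, 144, 119]
0.019 [159, 161, 157, 141, 122, 119, 119, 117, 118, 116, 118, 111, 81, 56, 39, 45, 51, 44, 42, 84, 106, 82, 78]
0.0165 [158, 160, 149, 115, 84, 82, 79, 82, 82, 81, 83, 75, 67, 55, 41, 55, 62, 48, 39, 47, 48, 36, 72]
0.012 [158, 157, 142, 106, 86, 111, 117, 118, 119, 119, 118, 92, 58, 49, 42, 54, 51, 33, 21, 25, 51, 81, 96]
0.006 [158, 158, 144, 109, 102, 147, 157, 158, 160, 161, 153, 103, 48, 48, 46, 52, 24, 34, 70, 92, 100, 104, 107]
0 [158, 158, 142, 106, 102, 147, 159, 158, 158, 161, 154, 108, 48, 51, 42, 50, 63, 96, 104, 105, 107, 108, 110]
-0.006 [158, 156, 142, 107, 99, 147, 156, 159, 161, 159, 154, 104, 47, 50, 45, 78, 102, 107, 108, 110, 109, 108, 108]
-0.012 [155, 156, 144, 108, 91, 138, 149, 150, 146, 146, 148, 103, 45, 50, 49, 89, 108, 
[... 2146 characters left out ...]
152 132  85  39  25  17  29  43  57  68  80  88  87
   90  94  87  71  55  46  49  51  51  44]
 [140 144 148 153 153 142 112  64  27  24  33  51  74  85  92  99 101 102
  104 104 103  97  83  60  44  41  41  47]
 [138 139 142 144 136 110  72  36  29  43  60  76  90  96 101 103 105 106
  108 107 109 108 103  85  59  41  37  52]
 [136 137 138 138 128  97  61  38  50  70  86  93  98 101 104 105 108 108
  108 109 110 110 109 101  84  61  46  60]]
gate 0.69 [ 0.62297105 -0.25775952  0.09901881]
pointer_tip 0.88 [ 0.48860037 -0.27077177  0.09345808]
gate 0.62 [ 0.62989227 -0.25764867  0.09731044]
gate 0.22 [ 0.51493126 -0.25446228  0.09051458]
pointer_tip 0.84 [ 0.52287431 -0.25571996  0.09075177]
```

```bash
sed -i '/^im=/,$d' fit2.py; cat >> fit2.py <<'E'
I={c:cv2.cvtColor(cv2.imread(f"pics/{c}6.png"),cv2.COLOR_BGR2GRAY).astype(np.float32) for c in("side","top")}
O={"side":p[3:5],"top":p[5:7]}
def pr(c,P):
    q=np.array([proj(c,S(p,a))-O[c] for a in P],np.float32);return cv2.remap(I[c],q[:,:1],q[:,1:],cv2.INTER_CUBIC).ravel().astype(int).tolist()
xs=np.arange(.150,.070,-.002);print((xs*1000).round().astype(int).tolist())
for z in(.136,.098):
  for y in(.012,.008,.004,0,-.004,-.008,-.012): print("top",z,y,pr("top",[(x,y,z) for x in xs]))
# sensitivities in world units
J=lambda c,P:np.array([(proj(c,S(p,np.add(P,e)))-proj(c,S(p,P)))/.001 for e in((.001,0,0),(0,.001,0),(0,0,.001))])
for c in I:
    A=J(c,(.107,0,.1)); n=np.array([-A[1][1],A[1][0]]);print(c,"x,z sens perpendicular to y-lines",(A@n/np.linalg.norm(n)).round(1))
E
python3 fit2.py | tail -n +3
```

```text
[150, 148, 146, 144, 142, 140, 138, 136, 134, 132, 130, 128, 126, 124, 122, 120, 118, 116, 114, 112, 110, 108, 106, 104, 102, 100, 98, 96, 94, 92, 90, 88, 86, 84, 82, 80, 78, 76, 74, 72]
top 0.136 0.012 [197, 197, 200, 199, 196, 197, 198, 198, 200, 199, 198, 197, 194, 191, 193, 194, 194, 195, 196, 187, 174, 160, 146, 132, 115, 102, 102, 112, 115, 101, 93, 94, 93, 94, 94, 91, 91, 92, 90, 87]
top 0.136 0.008 [199, 200, 201, 199, 196, 197, 199, 198, 196, 196, 197, 199, 198, 195, 194, 195, 194, 193, 194, 189, 175, 161, 147, 131, 116, 104, 101, 112, 118, 103, 96, 92, 90, 95, 102, 100, 95, 96, 98, 85]
top 0.136 0.004 [197, 198, 197, 196, 195, 197, 197, 197, 197, 196, 196, 194, 192, 194, 198, 197, 194, 191, 194, 191, 178, 163, 151, 135, 117, 104, 103, 113, 119, 107, 98, 108, 163, 188, 153, 139, 147, 147, 143, 200]
top 0.136 0 [199, 196, 195, 195, 195, 196, 197, 196, 196, 193, 195, 194, 196, 197, 195, 192, 188, 187, 192, 186, 172, 158, 145, 132, 118, 108, 100, 111, 114, 106, 94, 106, 160, 186, 153, 139, 145, 142, 134, 180]
top 0.136 -0.004 [196, 199, 196, 194, 197, 198, 197, 194, 192, 192, 1
[... 1473 characters left out ...]
, 194, 194, 194, 194, 194, 192, 183, 167, 155, 140, 124, 113, 103, 103, 115, 117, 102, 95, 93, 88, 82, 81, 86, 91, 91, 93, 88, 81, 70, 66, 105, 182]
top 0.098 -0.008 [198, 196, 197, 196, 196, 194, 192, 192, 194, 196, 195, 192, 194, 194, 184, 168, 156, 153, 138, 114, 101, 104, 114, 118, 105, 101, 100, 144, 184, 167, 142, 141, 143, 137, 183, 219, 216, 203, 177, 176]
top 0.098 -0.012 [198, 196, 196, 194, 195, 195, 195, 198, 197, 195, 191, 189, 191, 190, 180, 166, 156, 142, 130, 115, 103, 101, 114, 114, 106, 94, 107, 158, 187, 154, 139, 143, 142, 132, 166, 198, 198, 193, 176, 175]
side x,z sens perpendicular to y-lines [360.   -0.  396.7]
top x,z sens perpendicular to y-lines [435.4  -0.  119.4]
```

The two-camera solution puts the gate's top at z of about 98.5 mm and its bottom at about 78 mm. Its middle is then at about 88 mm, which means g is about 35 mm, so short + medium is right. I check the long core, then hand in.

```bash
python3 - <<'E'
from h import *
snap("side","side8")
for d in env.find_in("core_long","side")[:2]: print(d["conf"],world("side",d["location"]))
d=cv2.absdiff(cv2.imread("pics/side8.png"),cv2.imread("pics/side0.png"))[200:222,200:262];print("diff at long core",d.mean())
print(env.observe()["wrist_force"]); print(env.sign_off())
E
```

```text
0.84 [0.53118715 0.18973867 0.06387351]
diff at long core 6.105083088954057
[ 0.15621307  0.6003567  -0.2925533 ]
the job is handed in; nothing more can be done
None
```

I laid the short core in the pan's right notch and the medium core in its left one, left the long core in the rack, and handed the job in. No verdict came back. By my measurement the gate is set at about 35 mm, which matches the two cores' 14 + 21 mm. I worked that out from a faint image feature rather than seeing the pointer clearly inside the opening.

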